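Put the hole saws away in their holders

TASK

Put the four hole saws away: stand each one upright, teeth down, in the wooden holder whose pocket was cut for its size, the smallest saw in the smallest holder and so on up to the largest, flat on the pocket's floor. Set them down rather than dropping them, and leave the wax tin and the wooden offcut that stand among them where they are.

Things in the scene. Friction and masses are not known exactly. Their poses are not given: they have to be found in the camera images.
- saw22: The smallest of four hole saws, loose: an upright plain bright metal cup, 22 mm in diameter and 46 mm tall, standing teeth down, its side straight and smooth enough to grip anywhere; on its top a nut 16 mm wide and 6 mm tall, then a shank 10 mm thick, so 64 mm tall in all. 70 g, more or less 30 percent. Origin: centre of its underside; z up along its axis.
- saw35: The second smallest of four hole saws, loose: an upright plain bright metal cup, 35 mm in diameter and 46 mm tall, standing teeth down, its side straight and smooth enough to grip anywhere; on its top a nut 16 mm wide and 6 mm tall, then a shank 10 mm thick, so 64 mm tall in all. 110 g, more or less 30 percent. Origin: centre of its underside; z up along its axis.
- saw51: The second largest of four hole saws, loose: an upright plain bright metal cup, 51 mm in diameter and 46 mm tall, standing teeth down, its side straight and smooth enough to grip anywhere; on its top a nut 16 mm wide and 6 mm tall, then a shank 10 mm thick, so 64 mm tall in all. 180 g, more or less 30 percent. Origin: centre of its underside; z up along its axis.
- saw64: The largest of four hole saws, loose: an upright plain bright metal cup, 64 mm in diameter and 46 mm tall, standing teeth down, its side straight and smooth enough to grip anywhere; on its top a nut 16 mm wide and 6 mm tall, then a shank 10 mm thick, so 64 mm tall in all. 250 g, more or less 30 percent. Origin: centre of its underside; z up along its axis.
- holder22: The smallest of four reddish-brown wooden holders, fixed to the bench where it lies: a flat square block 58 by 58 mm, 16 mm tall, with one round pocket 38 mm in diameter and 10 mm deep in its middle, pale at the bottom (pocket floor 6 mm above the block's underside), for the 22 mm hole saw. Origin: centre of its underside, under the pocket's centre; x and y along its sides, z up.
- holder35: The second smallest of four reddish-brown wooden holders, fixed to the bench where it lies: a flat square block 71 by 71 mm, 16 mm tall, with one round pocket 51 mm in diameter and 10 mm deep in its middle, pale at the bottom (pocket floor 6 mm above the block's underside), for the 35 mm hole saw. Origin: centre of its underside, under the pocket's centre; x and y along its sides, z up.
- holder51: The second largest of four reddish-brown wooden holders, fixed to the bench where it lies: a flat square block 87 by 87 mm, 16 mm tall, with one round pocket 67 mm in diameter and 10 mm deep in its middle, pale at the bottom (pocket floor 6 mm above the block's underside), for the 51 mm hole saw. Origin: centre of its underside, under the pocket's centre; x and y along its sides, z up.
- holder64: The largest of four reddish-brown wooden holders, fixed to the bench where it lies: a flat square block 100 by 100 mm, 16 mm tall, with one round pocket 80 mm in diameter and 10 mm deep in its middle, pale at the bottom (pocket floor 6 mm above the block's underside), for the 64 mm hole saw. Origin: centre of its underside, under the pocket's centre; x and y along its sides, z up.
- tin: Flat round aluminium wax tin with a white lid panel, 71 mm in diameter, 26 mm tall, loose, a bystander to be left alone. Origin: centre of its underside.
- offcut: Pale wooden offcut block, 90 mm (x) by 40 mm (y) by 30 mm tall, loose, a bystander to be left alone. Origin: centre of its underside.

How it is judged:
By the outcome, as a careful person would: the job done as asked, in the order asked, and still so for the second after the job is handed in, with the robot touching nothing.
It also fails if it takes over 112 s, if anything falls off the work surface, if the arm or the gripper's body presses on something with over 40 N, if the wrist force passes 120 N, or if a joint passes its speed limit or range.

ROBOT

A 6-joint arm with a two-finger parallel gripper is mounted at the origin on the work surface. World frame = base frame: x ahead of the robot, y to its left, z up, the work surface at z = 0. Lengths are in m, angles in rad, forces in N, time in s.
With the tool pointing down it reaches from about 0.35 to 0.875 m from the base axis. Payload 4.2 kg.
Tool frame: the origin (TCP) lies between the finger pads; the fingertips stand bot.finger_overhang ahead of it and the grasp point (between the pads) lies 5 mm behind it (bot.finger_overhang is the distance from the TCP to the fingertips, in m); z points along the fingers, y is the line along which they close (so a half turn about z gives the same grasp; the last joint's range is limited). The gripper opens to 85 mm and grips with 20 to 120 N. Pads are 22 mm wide; open, the fingers measure 114 mm over their backs; the gripper's body (76 mm by 85 mm) begins 54 mm behind the grasp point. The pads swing forward as they close: fully open they stand 13 mm farther back than shut.
Start: joints at [1.362, 0.385, 0.008, 0, -1.194, -0.259], TCP at [0.282, 0.558, 0.245] pointing down, gripper open.
Joint ranges: [-3.14, 3.14], [-1.21, 2.06], [-1.07, 1.41], [-3.16, 2.05], [-2.99, -0.16], [-3.1, 3.1]. Speed limits (rad/s): [2.79, 2.79, 3.14, 3.14, 3.14, 3.14].

INTERFACE

Orientations are given as a unit quaternion [w, x, y, z].
In Python, from bench import bot gives the robot as it stands. The module is installed in compiled form; this text tells all that it offers.
- The arm moves only by the shell command python3 -m creep 'ROWS' [FORCE]. ROWS is JSON, a list of rows, each a list of 5 numbers: the shift along the tool's x, y, z in cm, then the turn about the tool's z in rad, then the opening, from 0 (shut) to 1 (fully open). A call has 1 to 10 rows; each row shifts and turns the commanded pose from where the row before left it, along the tool's axes as they then stand; what a row does not reach is not made up. A row lasts 1/12 s, in which the tool goes at most 41.7 mm and 7.16 degrees, less where a joint would pass 70% of its speed; a pose out of reach is approached as far as the arm can. A call with a gripper value outside its range is refused whole. The fingers move at their own pace and stop on an object; FORCE is the grip in N (left out, the last holds). Time passes only in rows, so rows that do not move let the fingers close. It gives the time, the measured TCP pose, the force, the opening and the grip force at its end, in the units of the state.
- bot.state(): the state, without advancing time (a new reading comes with each control period).
- bot.read_camera(name): name is "scene" or "top" or "wrist"; returns the picture (480x640x3 uint8, blue, green, red); there is no depth.
- bot.camera_info(name): a dict with "fov_y" (degrees; the focal length in pixels is half the picture's height over the tangent of half this angle, whatever the lens; pixels are square), "cx", "cy" (the principal point, pixels), "xyz" and "attitude" of the camera in the world. Camera axes: x right, y down, z forward; pixel columns grow to the right and rows downward; lengths in m; the calibration is good to about 2 mm. A picture is of the moment at which its call begins: read the wrist's pose just before it. camera_info takes no time and is no camera call; for the wrist camera it gives the pose at the moment of the call.
- bot.job_done(): hands the job in; it is judged then, once.
Trained networks look in the newest picture that a camera, given by its name, has taken for a name from the list of things; names that differ only in an ending like _2 or _b are one class to them, and where a whole thing is asked for, a point or a joint stands for the part that bears it (a point fixed in the world has none). Each returns a list of dicts, best first, with "score" (0 to 1); they miss things now and then, are a little off and sometimes report something else, mostly with a low value. They report only what shows in the picture. A call takes as long as a camera call.
- bot.spot_in(camera, thing): "location" ([row, column] in pixels, amid what is visible of it).
- bot.cut_out(camera, thing): "region" (480x640 bool, what is visible of it) and "location" ([row, column] in pixels, amid what is visible of it).
The state is a dict: "clock": time; "joint_pos": joint angles; "qvel": joint speeds; "joint_efforts": joint torques, N m; "ee_pos": TCP position; "ee_rot": TCP orientation; "force": force on the tool from outside, world axes, zero at the start; "torque": the same for the moment, N m; "grip_width": finger opening in m; "grip_force": force on a finger pad.
Only numpy, scipy, OpenCV 4.12 (cv2) and the standard library are available. Lean on these libraries where they do the work, as an engineer would, in place of code of your own. Each camera call takes 0.05 s, during which the arm holds its last target. There are 200 camera calls.

## Working session

There is one attempt and no reset: what is moved stays moved. The work goes in short steps, Python scripts to look and compute and a shell command to move; the robot and the scene stay as the last step left them, time stands still between calls to the robot, and variables do not carry over. Pictures are saved under pics/ and viewed, at most 14 in all, crops included, and the job is handed in when it is done.

```bash
mkdir -p pics; python3 - <<'E'
from bench import bot
import cv2
for n in("top","scene"):
    cv2.imwrite(f"pics/{n}0.png",bot.read_camera(n)); print(n,bot.camera_info(n))
print(bot.camera_info("wrist"),bot.finger_overhang)
print(bot.state())
E
```

```text
top {'fov_y': 51.439217047258445, 'cx': 315.0327385300765, 'cy': 237.62086862207158, 'xyz': array([ 3.91713457e-01, -2.29775883e-04,  1.19451296e+00]), 'attitude': array([-0.03142887,  0.71103872, -0.7013105 ,  0.03999673])}
scene {'fov_y': 54.29872286393765, 'cx': 323.078319182087, 'cy': 241.13004747974273, 'xyz': array([1.20586739, 0.40818687, 0.56596051]), 'attitude': array([-0.23292711,  0.44208231,  0.75576816, -0.42322887])}
{'fov_y': 70.29300216372455, 'cx': 315.0358279608338, 'cy': 239.71238677325118, 'xyz': array([0.35433107, 0.52144799, 0.37138591]), 'attitude': array([-0.08401621, -0.5171348 ,  0.84088328,  0.13575045])} 0.014
{'clock': 0.1, 'joint_pos': array([ 1.36157701e+00,  3.85490290e-01,  6.77736124e-03, -4.47528587e-04,
       -1.19398038e+00, -2.58621832e-01]), 'qvel': array([-0.00081311, -0.00164793,  0.00403825,  0.00072312, -0.00153816,
        0.00224661]), 'joint_efforts': array([ 1.01908731e-04, -3.93319738e+01,  1.88929850e+01,  4.19791862e+00,
       -2.57888241e-03,  6.03045208e-06]), 'ee_pos': array([0.28159794, 0.55742594, 0.24432848]), 'ee_rot': array([ 9.53339195e-04,  9.72745519e-01, -2.31873268e-01, -1.84497013e-04]), 'force': array([ 0.1257798 ,  0.37531255, -0.46948728]), 'torque': array([0.02694858, 0.0297692 , 0.03136231]), 'grip_force': 0.0, 'grip_width': 0.08522388364880999}
```

View pics/top0.png

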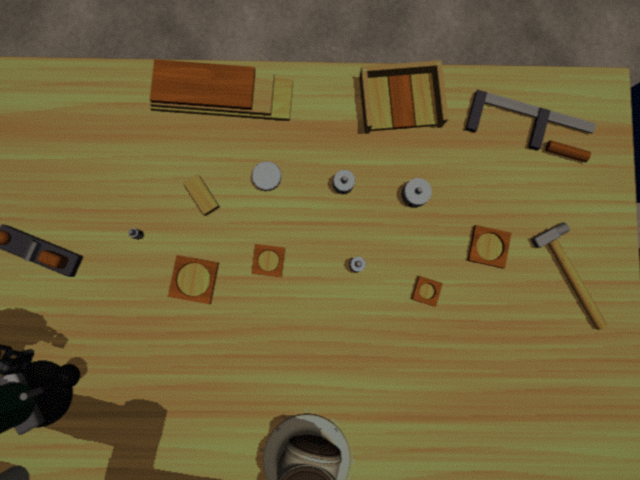

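View pics/scene0.png

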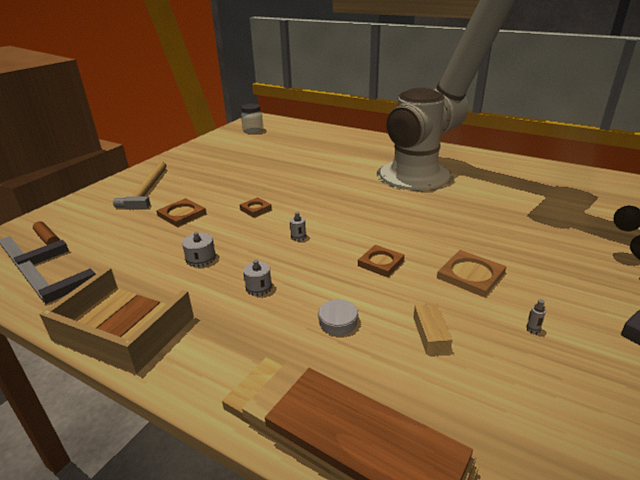

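The top view shows the saws at (row, col): 22 at (233,136), 35 at (264,356), 51 at (181,343) and 64 at (192,417). The holders are 64 at (279,193), 35 at (261,268), 51 at (246,490) and 22 at (291,427). The tin is at (176,266) and the offcut at (195,201).

The scene view agrees with this. Next I'll measure the positions by fitting model silhouettes.

```bash
cat > h.py <<'E'
from bench import bot
import numpy as np, cv2
from scipy.spatial.transform import Rotation as R
from scipy.optimize import least_squares
S={'saw22':22,'saw35':35,'saw51':51,'saw64':64}; H={'holder22':58,'holder35':71,'holder51':87,'holder64':100}
def cam(n,info=None):
    i=info or bot.camera_info(n); f=240/np.tan(np.radians(i['fov_y']/2))
    return R.from_quat(np.roll(i['attitude'],-1)),np.array(i['xyz']),f,i['cx'],i['cy']
def proj(c,P):
    q=c[0].inv().apply(np.asarray(P)-c[1]); return np.c_[c[2]*q[:,0]/q[:,2]+c[3],c[2]*q[:,1]/q[:,2]+c[4]]
def ray(c,u,v,z):
    d=c[0].apply([(u-c[3])/c[2],(v-c[4])/c[2],1.]); return c[1]+d*(z-c[1][2])/d[2]
a=np.linspace(0,2*np.pi,48,endpoint=False)
def ring(d,z): return np.c_[np.cos(a)*d/2,np.sin(a)*d/2,0*a+z]
def model(t):
    if t in S: return np.r_[ring(S[t],0),ring(S[t],46),ring(10,64)]/1e3
    if t=='tin': return np.r_[ring(71,0),ring(71,26)]/1e3
    w,l,h=(90,40,30) if t=='offcut' else (H[t],H[t],16)
    return np.array([[x*w/2,y*l/2,z] for x in(-1,1) for y in(-1,1) for z in(0,h)])/1e3
def mom(m):
    M=cv2.moments(m.astype(np.uint8),True); return np.array([M['m10']/M['m00'],M['m01']/M['m00'],(M['m20']/M['m00']-(M['m10']/M['m00'])**2)**.5,(M['m02']/M['m00']-(M['m01']/M['m00'])**2)**.5]),M['m00']
def sil(c,P):
    h=cv2.convexHull(proj(c,P).astype(np.float32)); m=cv2.moments(h)
    return np.array([m['m10'],m['m01']])/m['m00'],m['m00']
def fit(c,t,mask):
    """xy of thing from its mask centroid; area ratio mask/model as a check"""
    mc,ar=mom(mask); P=model(t); p0=ray(c,mc[0],mc[1],.02)[:2]
    s=least_squares(lambda p:sil(c,P+[p[0],p[1],0])[0]-mc[:2],p0,diff_step=1e-3)
    return s.x,ar/sil(c,P+[*s.x,0])[1]
E
python3 - <<'E'
from h import *
for n in("top","scene"):
    bot.read_camera(n); c=cam(n)
    for t in list(S)+list(H)+['tin','offcut']:
        for r in bot.cut_out(n,t)[:2]:
            if r['region'].sum()<10: continue
            p,ar=fit(c,t,r['region']); print(n,t,round(r['score'],2),np.round(r['location']),p.round(4),'area ratio',round(ar,2),'reach',round(float(np.hypot(*p)),3), cv2.minAreaRect(cv2.findNonZero(r['region'].astype(np.uint8)))[1:])
E
```

```text
top saw22 0.84 [189. 414.] [ 0.6225 -0.2541] area ratio 5.9 reach 0.672 ((26.16295051574707, 30.405588150024414), 45.0)
top saw22 0.73 [183. 345.] [ 0.6469 -0.0808] area ratio 4.35 reach 0.652 ((25.0, 22.0), 90.0)
top saw35 0.84 [189. 414.] [ 0.6224 -0.2539] area ratio 2.78 reach 0.672 ((26.16295051574707, 30.405588150024414), 45.0)
top saw35 0.73 [183. 345.] [ 0.6468 -0.0808] area ratio 2.0 reach 0.652 ((25.0, 22.0), 90.0)
top saw51 0.84 [189. 414.] [ 0.6223 -0.2538] area ratio 1.46 reach 0.672 ((26.16295051574707, 30.405588150024414), 45.0)
top saw51 0.73 [183. 345.] [ 0.6466 -0.0807] area ratio 1.03 reach 0.652 ((25.0, 22.0), 90.0)
top saw64 0.84 [189. 414.] [ 0.6222 -0.2537] area ratio 0.98 reach 0.672 ((26.16295051574707, 30.405588150024414), 45.0)
top saw64 0.73 [183. 345.] [ 0.6465 -0.0807] area ratio 0.68 reach 0.652 ((25.0, 22.0), 90.0)
top holder22 0.94 [278. 195.] [0.4097 0.2716] area ratio 2.94 reach 0.492 ((44.904972076416016, 43.86067199707031), 10.619654655456543)
top holder22 0.87 [292. 431.] [ 0.3896 -0.2815] area ratio 1.03 reach 0.481 ((26.42716407775879, 25.651649
[... 2664 characters left out ...]
852539062)
scene holder35 0.81 [213. 182.] [ 0.495  -0.4294] area ratio 1.36 reach 0.655 ((23.1498966217041, 45.893646240234375), 66.03751373291016)
scene holder51 0.91 [260. 381.] [0.4525 0.0983] area ratio 0.74 reach 0.463 ((43.656463623046875, 27.983186721801758), 19.653823852539062)
scene holder51 0.81 [213. 182.] [ 0.4945 -0.4297] area ratio 0.97 reach 0.655 ((23.1498966217041, 45.893646240234375), 66.03751373291016)
scene holder64 0.91 [260. 381.] [0.4519 0.098 ] area ratio 0.58 reach 0.462 ((43.656463623046875, 27.983186721801758), 19.653823852539062)
scene holder64 0.81 [213. 182.] [ 0.494 -0.43 ] area ratio 0.77 reach 0.655 ((23.1498966217041, 45.893646240234375), 66.03751373291016)
```

The networks treat all four saws as one class, and the holders likewise. I'll take every detection and assign sizes by area ratio.

```bash
python3 - <<'E'
from h import *
for n in("top","scene"):
    bot.read_camera(n); c=cam(n)
    for D,t0 in((S,'saw22'),(H,'holder22')):
        for r in bot.cut_out(n,t0):
            if r['region'].sum()<10: continue
            b=min(((*fit(c,t,r['region']),t) for t in D),key=lambda x:abs(np.log(x[1])))
            print(n,b[2],round(r['score'],2),b[0].round(4),'ratio',round(b[1],2),np.round(r['location']))
E
```

```text
top saw64 0.77 [ 0.6231 -0.254 ] ratio 0.97 [190. 413.]
top saw51 0.62 [ 0.6461 -0.0797] ratio 0.94 [181. 342.]
top saw35 0.58 [ 0.4489 -0.1132] ratio 0.99 [260. 358.]
top holder22 0.72 [ 0.3892 -0.2818] ratio 0.98 [291. 427.]
top holder64 0.63 [0.4096 0.2724] ratio 1.0 [279. 194.]
top holder35 0.62 [0.4563 0.0959] ratio 0.97 [259. 270.]
scene saw35 0.95 [ 0.4483 -0.1102] ratio 0.94 [227. 298.]
scene saw22 0.93 [0.5139 0.4094] ratio 1.03 [318. 538.]
scene saw51 0.85 [ 0.6442 -0.077 ] ratio 0.95 [278. 259.]
scene saw64 0.61 [ 0.6199 -0.2503] ratio 0.95 [249. 196.]
scene holder22 0.9 [ 0.3861 -0.2794] ratio 1.05 [208. 254.]
scene holder51 0.79 [ 0.4932 -0.4302] ratio 1.0 [215. 181.]
scene holder35 0.62 [0.4547 0.0981] ratio 0.98 [262. 382.]
```

```bash
python3 -m creep '[[0,0,0,-0.117,1],[0,0,0,-0.117,1],[0,0,0,-0.117,1],[0,0,0,-0.117,1],[0,0,0,0,1]]' 40
cat > to.py <<'E'
import sys; from h import *
s=bot.state(); r=R.from_quat(np.roll(s['ee_rot'],-1)); M=r.as_matrix()
t=np.array([float(v) for v in sys.argv[1:4]])
print('clock',s['clock'],'pos',s['ee_pos'].round(4),'w',round(s['grip_width'],4),'gf',s['grip_force'],'F',s['force'].round(1))
print('shift cm',(M.T@(t-s['ee_pos'])*100).round(2),'yaw',np.arctan2(M[1,0],M[0,0]).round(4),'tilt',M[2].round(4))
E
python3 to.py .514 .4095 .16
```

```text
clock: 1.92
ee_pos: [0.2818, 0.5578, 0.2453]
ee_rot: [0.0, 1.0, 0.001, 0.0]
force: [0.7, -0.5, -0.1]
grip_width: 0.085
grip_force: 0.0
clock 1.9167 pos [0.2818 0.5578 0.2453] w 0.085 gf 0.0 F [ 0.7 -0.5 -0.1]
shift cm [23.19 14.88  8.53] yaw 0.0021 tilt [ 0.  0. -1.]
```

```bash
python3 -m creep '[[2.9,1.86,1.06,0,1],[2.9,1.86,1.06,0,1],[2.9,1.86,1.06,0,1],[2.9,1.86,1.06,0,1],[2.9,1.86,1.06,0,1],[2.9,1.86,1.06,0,1],[2.9,1.86,1.06,0,1],[2.9,1.86,1.06,0,1],[0,0,0,0,1],[0,0,0,0,1]]'
cat > wl.py <<'E'
import sys; from h import *
i=bot.camera_info('wrist'); im=bot.read_camera('wrist'); c=cam('wrist',i)
if len(sys.argv)>2: cv2.imwrite(f'pics/{sys.argv[2]}.png',im)
t0=sys.argv[1]; D=S if t0[0]=='s' else H
for r in bot.cut_out('wrist',t0):
    if r['region'].sum()<50: continue
    ys,xs=np.nonzero(r['region'])
    b=min(((*fit(c,t,r['region']),t) for t in D),key=lambda x:abs(np.log(x[1])))
    print(b[2],round(r['score'],2),b[0].round(4),'ratio',round(b[1],2),'box',xs.min(),xs.max(),ys.min(),ys.max())
E
python3 wl.py saw22 w1; python3 to.py .514 .4095 .1
```

```text
clock: 2.75
ee_pos: [0.515, 0.4074, 0.1592]
ee_rot: [0.001, 1.0, -0.003, -0.001]
force: [-0.2, 0.6, 0.1]
grip_width: 0.0855
grip_force: 0.0
saw22 0.69 [0.5147 0.4088] ratio 0.99 box 300 328 213 258
clock 2.85 pos [0.5138 0.4094 0.1607] w 0.0853 gf 0.0 F [-0.9 -0.6  0.6]
shift cm [ 0.02 -0.01  6.07] yaw -0.0013 tilt [ 3.e-04 -3.e-04 -1.e+00]
```

View pics/w1.png

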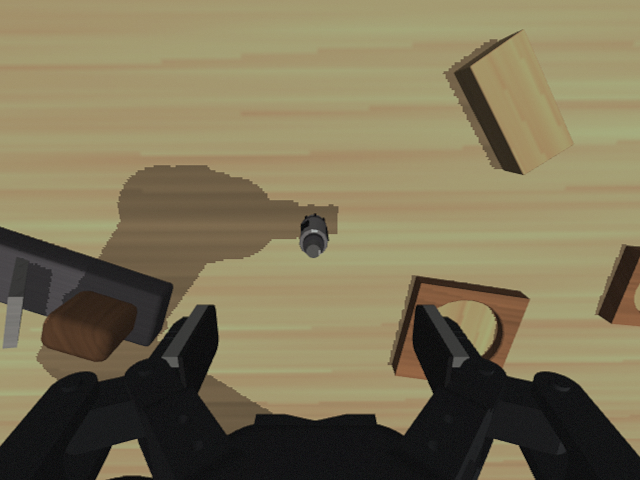

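The wrist view shows saw22 at (235,314), centred between the fingers, and it agrees with the fixed cameras to about 1 mm. I'll descend and grip.

```bash
python3 -m creep '[[0.05,0.05,3.3,0,0.7],[0,0,3.3,0,0.7],[0,0,3,0,0.7],[0,0,2.4,0,0.7],[0,0,1.27,0,0.7],[0,0,0,0,0.6],[0,0,0,0,0],[0,0,0,0,0],[0,0,0,0,0],[0,0,0,0,0]]' 40; python3 to.py .514 .4095 .15
```

```text
clock: 3.68
ee_pos: [0.5153, 0.41, 0.0304]
ee_rot: [-0.002, 1.0, 0.0, 0.002]
force: [-1.9, 1.1, 3.7]
grip_width: 0.0207
grip_force: 39.4
clock 3.6833 pos [0.5153 0.41   0.0304] w 0.0207 gf 39.371405839920044 F [-1.9  1.1  3.7]
shift cm [-9.000e-02  1.000e-02 -1.196e+01] yaw 0.0007 tilt [ 0.0032 -0.0037 -1.    ]
```

```bash
python3 -m creep '[[0,0,-1,0,0],[0,0,-3,0,0],[0,0,-4,0,0],[0,0,-4,0,0],[-0.7,3.8,-1,0,0],[-0.7,3.8,0,0,0],[-0.7,3.8,0,0,0],[-0.7,3.8,0,0,0],[-0.7,3.8,0,0,0],[-0.7,3.8,0,0,0]]'
python3 -m creep '[[-0.7,3.8,0,0,0],[-0.7,3.8,0,0,0],[-0.7,3.8,0,0,0],[-0.7,3.8,0,0,0],[-0.7,3.8,0,0,0],[-0.7,3.8,0,0,0],[-0.7,3.8,0,0,0],[-0.7,3.8,0,0,0],[-0.7,3.8,0,0,0],[-0.7,3.8,0,0,0]]'
python3 -m creep '[[-0.7,3.2,0,0,0],[-0.7,2.0,0,0,0],[0,0,0,0,0],[0,0,0,0,0]]'
python3 wl.py holder22 w2; python3 to.py .388 -.2807 .036
```

```text
clock: 4.52
ee_pos: [0.4716, 0.1787, 0.1589]
ee_rot: [-0.0, 1.0, 0.0, 0.0]
force: [0.3, -0.7, -1.1]
grip_width: 0.0208
grip_force: 39.3
clock: 5.35
ee_pos: [0.4017, -0.2012, 0.159]
ee_rot: [0.0, 1.0, 0.0, 0.001]
force: [0.2, 0.7, -1.4]
grip_width: 0.0208
grip_force: 39.3
clock: 5.68
ee_pos: [0.3878, -0.2524, 0.1584]
ee_rot: [0.0, 1.0, -0.002, 0.0]
force: [0.8, 1.2, -0.3]
grip_width: 0.0211
grip_force: 39.4
holder22 0.94 [ 0.3878 -0.2793] ratio 0.99 box 306 393 185 269
holder51 0.61 [ 0.4957 -0.4296] ratio 0.99 box 474 639 6 159
clock 5.7833 pos [ 0.3884 -0.2512  0.1583] w 0.0209 gf 39.38715219497681 F [ 0.4 -0.5 -0.3]
shift cm [-0.05  2.95 12.23] yaw 0.0 tilt [ 8.e-04  0.e+00 -1.e+00]
```

View pics/w2.png

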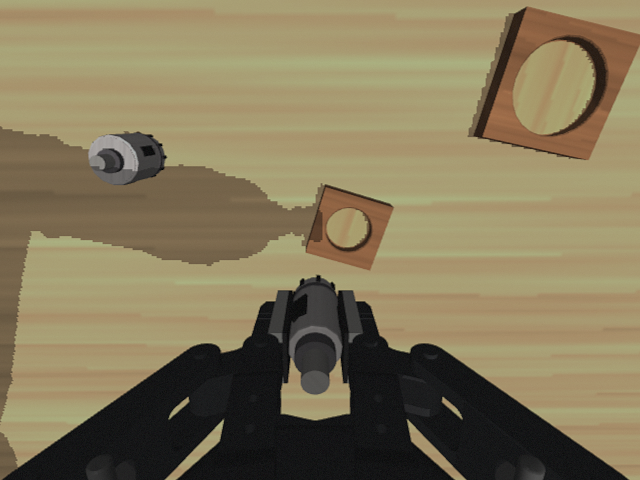

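The wrist view shows saw22 held upright at (340,315) and the holder22 pocket at (228,349), which measures (0.388,-0.280).

```bash
python3 -m creep '[[0,2.0,1,0,0],[0,0.85,3,0,0],[0,0,3,0,0],[0,0,2.5,0,0],[0,0,1.5,0,0],[0,0,0.7,0,0],[0,0,0,0,0],[0,0,0,0,0]]'
python3 to.py .388 -.28 .036
```

```text
clock: 6.45
ee_pos: [0.3893, -0.2796, 0.0414]
ee_rot: [0.0, 1.0, 0.001, 0.0]
force: [0.2, 0.8, -0.3]
grip_width: 0.0206
grip_force: 39.4
clock 6.45 pos [ 0.3893 -0.2796  0.0414] w 0.0206 gf 39.4072562456131 F [ 0.2  0.8 -0.3]
shift cm [-0.13  0.04  0.54] yaw 0.0019 tilt [ 7.e-04  4.e-04 -1.e+00]
```

```bash
python3 -m creep '[[-0.1,0,0.2,0,0],[0,0,0.15,0,0],[0,0,0.1,0,0],[0,0,0,0,0]]'; python3 -m creep '[[0,0,0.07,0,0],[0,0,0,0,0]]';python3 -m creep '[[0,0,0.07,0,0],[0,0,0,0,0]]'
```

```text
clock: 6.78
ee_pos: [0.3876, -0.28, 0.0367]
ee_rot: [0.0, 1.0, 0.0, 0.0]
force: [0.2, 0.3, -0.9]
grip_width: 0.021
grip_force: 39.4
clock: 6.95
ee_pos: [0.3877, -0.2801, 0.0363]
ee_rot: [0.0, 1.0, 0.0, 0.0]
force: [0.3, 0.6, 4.1]
grip_width: 0.0207
grip_force: 40.0
clock: 7.12
ee_pos: [0.3878, -0.2801, 0.0362]
ee_rot: [0.0, 1.0, 0.0, 0.0]
force: [-1.5, 3.0, 10.8]
grip_width: 0.0209
grip_force: 40.7
```

Contact reached at the expected height, so I'll release, rise and head to saw35.

```bash
python3 -m creep '[[0,0,-0.07,0,0],[0,0,0,0,0.5],[0,0,0,0,0.8],[0,0,0,0,0.8],[0,0,-2.5,0,0.8],[0,0,-3.5,0,0.8],[0,0,-3.5,0,0.8],[0,0,-3,0,0.9],[1.2,-3.4,0,0,1],[1.2,-3.4,0,0,1]]'
python3 -m creep '[[1.2,-3.4,0,0,1],[1.2,-3.4,0,0,1],[1.2,-3.2,0,0,1],[0,0,0,0,1],[0,0,0,0,1]]'
python3 wl.py saw35 w3; python3 to.py .449 -.1117 .028
```

```text
clock: 7.95
ee_pos: [0.4124, -0.2124, 0.1626]
ee_rot: [0.0, 1.0, -0.002, 0.003]
force: [0.6, -0.3, -1.4]
grip_width: 0.0851
grip_force: 0.0
clock: 8.37
ee_pos: [0.4479, -0.1104, 0.1604]
ee_rot: [-0.0, 1.0, 0.002, -0.0]
force: [0.2, -1.2, 0.1]
grip_width: 0.085
grip_force: 0.0
saw22 0.8 [ 0.5971 -0.2436] ratio 1.34 box 469 592 0 43
saw22 0.76 [ 0.3845 -0.2821] ratio 1.0 box 488 550 280 335
saw35 0.74 [ 0.4488 -0.1125] ratio 0.98 box 296 341 205 261
clock 8.4667 pos [ 0.4471 -0.112   0.1603] w 0.0856 gf 0.0 F [ 0.6  0.3 -0.5]
shift cm [ 0.21 -0.03 13.23] yaw 0.0003 tilt [-9.e-04  0.e+00 -1.e+00]
```

View pics/w3.png

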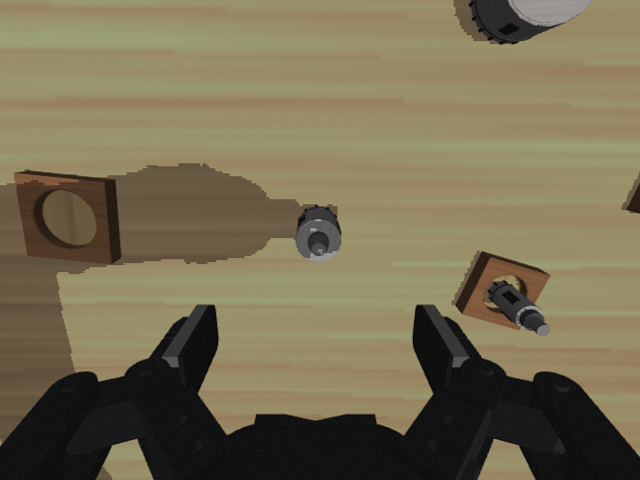

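Saw22 stands upright in its pocket at about (300,505), and saw35 is at (233,318), which measures (0.449,-0.112). I'll descend and grip it.

```bash
python3 -m creep '[[0.2,0,3.3,0,1],[0,0,3.3,0,1],[0,0,3,0,1],[0,0,2.4,0,1],[0,0,1.2,0,1],[0,0,0,0,0.7],[0,0,0,0,0],[0,0,0,0,0],[0,0,0,0,0],[0,0,0,0,0]]' 40; python3 to.py .455 .097 .036
```

```text
clock: 9.3
ee_pos: [0.4503, -0.1121, 0.03]
ee_rot: [-0.0, 1.0, 0.0, 0.001]
force: [-0.3, -0.9, 3.2]
grip_width: 0.034
grip_force: 39.7
clock 9.3 pos [ 0.4503 -0.1121  0.03  ] w 0.034 gf 39.66247737407684 F [-0.3 -0.9  3.2]
shift cm [  0.47 -20.91  -0.6 ] yaw 0.0001 tilt [ 0.0029 -0.     -1.    ]
```

```bash
python3 -m creep '[[0,0,-1,0,0],[0,0,-3,0,0],[0,0,-4,0,0],[0,0,-4,0,0],[0.1,-3.5,-1,0,0],[0.1,-3.5,0,0,0],[0.1,-3.5,0,0,0],[0,-3.5,0,0,0],[0,-3,0,0,0],[0,-1,0,0,0]]'
python3 -m creep '[[0,0,0,0,0],[0,0,0,0,0]]'
python3 wl.py holder35; python3 to.py .455 .097 .042
```

```text
clock: 10.13
ee_pos: [0.4526, 0.0712, 0.1596]
ee_rot: [-0.001, 1.0, 0.002, 0.001]
force: [-0.1, 0.8, -0.0]
grip_width: 0.0337
grip_force: 40.2
clock: 10.3
ee_pos: [0.452, 0.0682, 0.1589]
ee_rot: [-0.0, 1.0, 0.001, 0.0]
force: [-0.5, 0.6, -0.3]
grip_width: 0.0339
grip_force: 40.2
holder35 0.81 [0.4556 0.0973] ratio 1.0 box 236 327 177 269
holder64 0.77 [0.4091 0.2729] ratio 1.01 box 14 148 209 334
clock 10.4 pos [0.452  0.0672 0.1587] w 0.034 gf 40.24448275566101 F [ 0.3 -0.3 -0.6]
shift cm [ 0.3  -2.98 11.67] yaw -0.0009 tilt [-4.e-04  1.e-04 -1.e+00]
```

```bash
python3 -m creep '[[0.35,-2.0,1,0,0],[0,-1.0,3,0,0],[0,0,3,0,0],[0,0,2.5,0,0],[0,0,1.6,0,0],[0,0,0.7,0,0],[0,0,0.25,0,0],[0,0,0.1,0,0],[0,0,0,0,0]]'
python3 -m creep '[[0,0,0.1,0,0],[0,0,0,0,0]]'; python3 to.py .4555 .097 .036
```

```text
clock: 11.15
ee_pos: [0.4566, 0.098, 0.0379]
ee_rot: [-0.0, 1.0, -0.0, 0.001]
force: [-0.5, 0.1, -0.9]
grip_width: 0.0339
grip_force: 40.3
clock: 11.32
ee_pos: [0.4564, 0.0983, 0.037]
ee_rot: [-0.001, 1.0, 0.0, 0.001]
force: [0.2, 1.1, -1.2]
grip_width: 0.0339
grip_force: 40.3
clock 11.3167 pos [0.4564 0.0983 0.037 ] w 0.0339 gf 40.27600944042206 F [ 0.2  1.1 -1.2]
shift cm [-0.09  0.13  0.1 ] yaw 0.0001 tilt [ 0.0018 -0.0011 -1.    ]
```

```bash
python3 -m creep '[[0,0.1,0.07,0,0],[0,0,0,0,0]]'; python3 -m creep '[[0,0,0.06,0,0],[0,0,0,0,0]]'
```

```text
clock: 11.48
ee_pos: [0.4563, 0.0972, 0.036]
ee_rot: [-0.0, 1.0, 0.0, 0.001]
force: [0.6, 0.8, 1.0]
grip_width: 0.0336
grip_force: 40.4
clock: 11.65
ee_pos: [0.4563, 0.0973, 0.036]
ee_rot: [-0.0, 1.0, 0.0, 0.001]
force: [-1.7, 0.1, 8.5]
grip_width: 0.0337
grip_force: 41.2
```

```bash
python3 -m creep '[[0,0,-0.06,0,0],[0,0,0,0,0.6],[0,0,0,0,1],[0,0,0,0,1],[0,0,-2.5,0,1],[0,0,-3.5,0,1],[0,0,-3.5,0,1],[0,0,-3,0,1],[2.7,2.5,0,0,1],[2.7,2.5,0,0,1]]'
python3 -m creep '[[2.7,2.5,0,0,1],[2.7,2.5,0,0,1],[2.7,2.5,0,0,1],[2.7,2.5,0,0,1],[2.7,2.5,0,0,1],[0,0,0,0,1],[0,0,0,0,1]]'
python3 wl.py saw51 w4; python3 to.py .6455 -.0785 .024
```

```text
clock: 12.48
ee_pos: [0.5112, 0.0481, 0.1635]
ee_rot: [-0.001, 1.0, 0.002, 0.003]
force: [0.8, 1.4, -0.8]
grip_width: 0.0855
grip_force: 0.0
clock: 13.07
ee_pos: [0.6452, -0.0793, 0.1587]
ee_rot: [-0.0, 1.0, -0.001, -0.001]
force: [-0.8, 0.2, 0.4]
grip_width: 0.0856
grip_force: 0.0
saw51 0.86 [ 0.6452 -0.0789] ratio 0.97 box 282 348 198 272
saw22 0.74 [0.4213 0.1133] ratio 0.31 box 106 139 440 465
saw64 0.71 [ 0.6218 -0.251 ] ratio 0.97 box 473 583 216 306
saw22 0.62 [ 0.4027 -0.2716] ratio 0.49 box 491 528 447 479
clock 13.1667 pos [ 0.6441 -0.0777  0.1597] w 0.0855 gf 0.0 F [ 0.4 -0.2  0.4]
shift cm [ 0.17  0.09 13.57] yaw -0.0001 tilt [-1.8e-03 -2.0e-04 -1.0e+00]
```

View pics/w4.png

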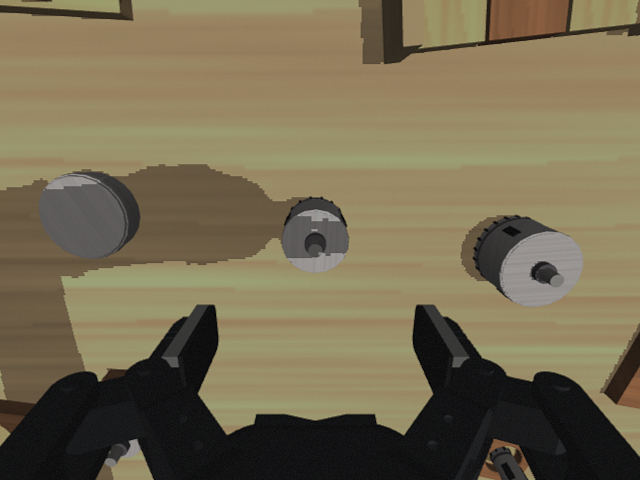

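Saw51 is at (240,315), centred between the fingers and clear of the tin and saw64.

```bash
python3 -m creep '[[0.1,0.1,3.3,0,1],[0,0,3.3,0,1],[0,0,3,0,1],[0,0,2.5,0,1],[0,0,1.4,0,1],[0,0,0,0,0.8],[0,0,0,0,0],[0,0,0,0,0],[0,0,0,0,0],[0,0,0,0,0]]' 45; python3 to.py .495 -.430 .15
```

```text
clock: 14.0
ee_pos: [0.6471, -0.0784, 0.0276]
ee_rot: [-0.0, 1.0, 0.0, 0.002]
force: [-0.2, 1.7, 4.1]
grip_width: 0.05
grip_force: 47.4
clock 14.0 pos [ 0.6471 -0.0784  0.0276] w 0.05 gf 47.37916588783264 F [-0.2  1.7  4.1]
shift cm [-15.19  35.15 -12.32] yaw 0.0008 tilt [ 3.9e-03 -4.0e-04 -1.0e+00]
```

```bash
python3 -m creep '[[0,0,-1,0,0],[0,0,-3,0,0],[0,0,-4,0,0],[0,0,-4,0,0],[-1.6,3.5,-1,0,0],[-1.6,3.5,0,0,0],[-1.6,3.5,0,0,0],[-1.6,3.5,0,0,0],[-1.6,3.5,0,0,0],[-1.6,3.5,0,0,0]]'
python3 -m creep '[[-1.6,3.5,0,0,0],[-1.6,3.5,0,0,0],[-1.6,3.5,0,0,0],[0,0,0,0,0],[0,0,0,0,0]]'
python3 wl.py holder51 w5; python3 to.py .495 -.430 .04
```

```text
clock: 14.83
ee_pos: [0.5487, -0.2903, 0.1565]
ee_rot: [0.0, 1.0, 0.0, 0.0]
force: [0.8, -0.7, -0.6]
grip_width: 0.0502
grip_force: 47.1
clock: 15.25
ee_pos: [0.5003, -0.3958, 0.1558]
ee_rot: [-0.0, 1.0, -0.002, 0.0]
force: [0.1, 0.5, -0.6]
grip_width: 0.0502
grip_force: 47.3
holder51 0.81 [ 0.5007 -0.4342] ratio 0.85 box 301 424 171 291
holder22 0.71 [ 0.406  -0.2752] ratio 0.37 box 160 220 305 352
clock 15.35 pos [ 0.5018 -0.3937  0.1558] w 0.05 gf 47.267062067985535 F [ 0.5 -0.5 -0.9]
shift cm [-0.68  3.63 11.58] yaw -0.0003 tilt [ 4.e-04 -1.e-04 -1.e+00]
```

View pics/w5.png

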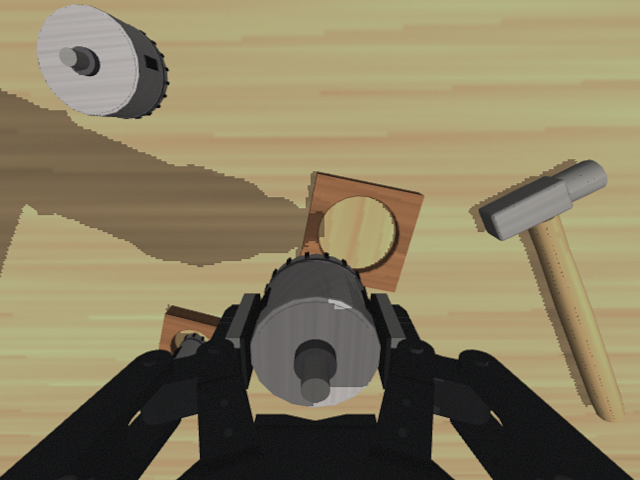

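```bash
python3 - <<'E'
from h import *
c=cam('wrist'); print(ray(c,358,232,.016),proj(c,ring(67,16)/1e3+[.495,-.43,0]).min(0),proj(c,ring(67,16)/1e3+[.495,-.43,0]).max(0))
E
```

```text
[ 0.5013313  -0.42823954  0.016     ] [319.19363506 199.25121308] [400.55691985 276.54280712]
```

```bash
python3 -m creep '[[-0.25,2.0,1,0,0],[-0.25,1.6,3,0,0],[0,0,3,0,0],[0,0,2.5,0,0],[0,0,1.5,0,0],[0,0,0.6,0,0],[0,0,0.2,0,0],[0,0,0,0,0]]'
python3 -m creep '[[0,0,0.1,0,0],[0,0,0,0,0]]'; python3 to.py .4965 -.43 .033
```

```text
clock: 16.02
ee_pos: [0.4981, -0.4293, 0.0379]
ee_rot: [0.0, 1.0, 0.001, 0.0]
force: [-0.5, 0.1, -1.1]
grip_width: 0.0499
grip_force: 47.4
clock: 16.18
ee_pos: [0.4981, -0.43, 0.038]
ee_rot: [0.001, 1.0, 0.0, 0.001]
force: [-0.4, -0.8, -0.7]
grip_width: 0.05
grip_force: 47.4
clock 16.1833 pos [ 0.4981 -0.43    0.038 ] w 0.05 gf 47.37980782985687 F [-0.4 -0.8 -0.7]
shift cm [-0.16 -0.01  0.5 ] yaw 0.0009 tilt [ 0.0025  0.0014 -1.    ]
```

```bash
python3 -m creep '[[-0.1,0,0.15,0,0],[0,0,0.15,0,0],[0,0,0,0,0]]';python3 -m creep '[[0,0,0.07,0,0],[0,0,0,0,0]]';python3 -m creep '[[0,0,0.07,0,0],[0,0,0,0,0]]'
```

```text
clock: 16.43
ee_pos: [0.4959, -0.4299, 0.0336]
ee_rot: [0.0, 1.0, -0.0, 0.0]
force: [-0.0, 0.5, 0.3]
grip_width: 0.0497
grip_force: 47.4
clock: 16.6
ee_pos: [0.4959, -0.43, 0.0336]
ee_rot: [0.0, 1.0, 0.0, -0.0]
force: [-2.0, 2.1, 4.2]
grip_width: 0.0501
grip_force: 47.7
clock: 16.77
ee_pos: [0.4959, -0.4299, 0.0336]
ee_rot: [0.0, 1.0, 0.0, -0.0]
force: [-2.8, 3.4, 7.9]
grip_width: 0.0499
grip_force: 48.1
```

```bash
python3 -m creep '[[0,0,-0.05,0,0],[0,0,0,0,0.8],[0,0,0,0,1],[0,0,0,0,1],[0,0,-2.5,0,1],[0,0,-3.5,0,1],[0,0,-3.5,0,1],[0,0,-3,0,1],[2.1,-3,0,0,1],[2.1,-3,0,0,1]]'
python3 -m creep '[[2.1,-3,0,0,1],[2.1,-3,0,0,1],[2.1,-3,0,0,1],[2.1,-2.8,0,0,1],[0,0,0,0,1],[0,0,0,0,1]]'
python3 wl.py saw64 w6; python3 to.py .6218 -.2515 .024
```

```text
clock: 17.6
ee_pos: [0.5389, -0.3713, 0.1604]
ee_rot: [0.001, 1.0, -0.002, 0.003]
force: [0.4, -0.2, -0.8]
grip_width: 0.0854
grip_force: 0.0
clock: 18.1
ee_pos: [0.623, -0.2501, 0.1569]
ee_rot: [-0.0, 1.0, 0.002, -0.0]
force: [0.4, -0.1, 0.2]
grip_width: 0.0852
grip_force: 0.0
saw64 0.83 [ 0.6219 -0.2528] ratio 0.95 box 278 361 191 282
saw22 0.69 [ 0.5136 -0.4238] ratio 1.15 box 477 551 334 380
clock 18.2 pos [ 0.6216 -0.2521  0.157 ] w 0.0854 gf 0.0 F [-0.8  1.  -0.2]
shift cm [ 0.03 -0.06 13.3 ] yaw 0.0001 tilt [-9.e-04 -1.e-04 -1.e+00]
```

View pics/w6.png

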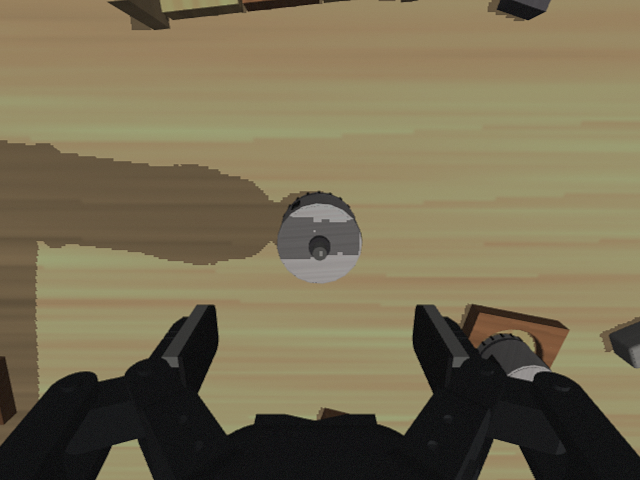

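Saw64 is at (240,319), within 1 mm of centre, and saw51 sits upright in its holder at (355,515).

```bash
python3 -m creep '[[0,0.05,3.3,0,1],[0,0,3.3,0,1],[0,0,3,0,1],[0,0,2.4,0,1],[0,0,1.2,0,1],[0,0,0,0,1],[0,0,0,0,0],[0,0,0,0,0],[0,0,0,0,0],[0,0,0,0,0]]' 50; python3 to.py .4095 .272 .15
```

```text
clock: 19.03
ee_pos: [0.6233, -0.2528, 0.0279]
ee_rot: [0.001, 1.0, 0.0, 0.002]
force: [0.5, -0.6, 3.2]
grip_width: 0.0625
grip_force: 56.0
clock 19.0333 pos [ 0.6233 -0.2528  0.0279] w 0.0625 gf 56.00921809673309 F [ 0.5 -0.6  3.2]
shift cm [-21.32 -52.48 -12.36] yaw 0.0003 tilt [ 0.0042  0.0011 -1.    ]
```

```bash
python3 -m creep '[[0,0,-1,0,0],[0,0,-3,0,0],[0,0,-4,0,0],[0,0,-4,0,0],[-1.45,-3.5,-1,0,0],[-1.45,-3.5,0,0,0],[-1.45,-3.5,0,0,0],[-1.45,-3.5,0,0,0],[-1.45,-3.5,0,0,0],[-1.45,-3.5,0,0,0]]'
python3 -m creep '[[-1.45,-3.5,0,0,0],[-1.45,-3.5,0,0,0],[-1.45,-3.5,0,0,0],[-1.45,-3.5,0,0,0],[-1.45,-3.5,0,0,0],[-1.45,-3.5,0,0,0],[-1.45,-3.5,0,0,0],[-1.45,-3.0,0,0,0],[0,0,0,0,0],[0,0,0,0,0]]'
python3 wl.py holder64; python3 to.py .4095 .272 .04
```

```text
clock: 19.87
ee_pos: [0.5334, -0.041, 0.1561]
ee_rot: [-0.0, 1.0, -0.0, 0.0]
force: [0.7, 1.9, -2.7]
grip_width: 0.0625
grip_force: 55.9
clock: 20.7
ee_pos: [0.4178, 0.234, 0.1561]
ee_rot: [-0.0, 1.0, 0.002, 0.0]
force: [0.6, -0.7, -3.9]
grip_width: 0.0626
grip_force: 56.2
holder51 0.97 [0.42   0.2792] ratio 0.98 box 204 339 169 293
holder22 0.77 [0.4593 0.1046] ratio 0.92 box 430 545 134 233
holder22 0.62 [0.449  0.0852] ratio 0.54 box 461 538 164 220
clock 20.8 pos [0.4185 0.2322 0.1558] w 0.0625 gf 56.17393255233765 F [ 0.4 -0.5 -3.8]
shift cm [-0.89 -3.98 11.58] yaw 0.0003 tilt [-3.e-04  1.e-04 -1.e+00]
```

```bash
python3 -m creep '[[-0.5,-2.0,1,0,0],[-0.4,-2.0,3,0,0],[0,0,3,0,0],[0,0,2.5,0,0],[0,0,1.5,0,0],[0,0,0.6,0,0],[0,0,0.2,0,0],[0,0,0,0,0]]'
python3 -m creep '[[0,0,0.1,0,0],[0,0,0,0,0]]'; python3 to.py .4095 .2724 .034
```

```text
clock: 21.47
ee_pos: [0.4106, 0.2721, 0.0378]
ee_rot: [-0.0, 1.0, -0.0, 0.0]
force: [0.9, 1.0, -2.8]
grip_width: 0.0625
grip_force: 56.3
clock: 21.63
ee_pos: [0.4106, 0.273, 0.0376]
ee_rot: [-0.001, 1.0, -0.0, 0.001]
force: [0.2, 0.0, -3.5]
grip_width: 0.0627
grip_force: 56.3
clock 21.6333 pos [0.4106 0.273  0.0376] w 0.0627 gf 56.296902894973755 F [ 0.2  0.  -3.5]
shift cm [-0.11  0.06  0.36] yaw -0.0003 tilt [ 0.0017 -0.002  -1.    ]
```

```bash
python3 -m creep '[[-0.1,0.05,0.15,0,0],[0,0,0.1,0,0],[0,0,0,0,0]]';python3 -m creep '[[0,0,0.07,0,0],[0,0,0,0,0]]';python3 -m creep '[[0,0,0.07,0,0],[0,0,0,0,0]]'
```

```text
clock: 21.88
ee_pos: [0.4088, 0.2721, 0.0343]
ee_rot: [-0.0, 1.0, 0.0, 0.0]
force: [-0.5, 0.2, -3.8]
grip_width: 0.0629
grip_force: 56.3
clock: 22.05
ee_pos: [0.4088, 0.2722, 0.0339]
ee_rot: [-0.0, 1.0, 0.0, 0.0]
force: [-2.2, 0.3, 2.8]
grip_width: 0.0626
grip_force: 57.1
clock: 22.22
ee_pos: [0.4088, 0.2722, 0.0338]
ee_rot: [0.0, 1.0, 0.0, 0.0]
force: [-5.5, -1.4, 9.9]
grip_width: 0.0626
grip_force: 57.8
```

Seated. I'll release, rise high and move clear, then check everything.

```bash
python3 -m creep '[[0,0,-0.06,0,0],[0,0,0,0,0.9],[0,0,0,0,1],[0,0,0,0,1],[0,0,-2.5,0,1],[0,0,-3.5,0,1],[0,0,-4,0,1],[0,0,-4,0,1],[0,-3.5,-3,0,1],[0,-3.5,-3,0,1]]'
python3 -m creep '[[0,-3.5,-1,0,1],[0,-3.5,0,0,1],[0,-3.5,0,0,1],[0,-3.5,0,0,1],[0,-3.5,0,0,1],[0,-3.5,0,0,1],[0,-3,0,0,1],[0,0,0,0,1]]'
python3 - <<'E'
from h import *
for n in("top","scene"):
    im=bot.read_camera(n); c=cam(n)
    cv2.imwrite(f"pics/{n}1.png",im)
    for t in('tin','offcut'):
        for r in bot.cut_out(n,t)[:2]:
            if r['region'].sum()>10: print(n,t,round(r['score'],2),*fit(c,t,r['region']))
im=cv2.imread('pics/top1.png')[160:320,100:540]; cv2.imwrite('pics/topc.png',cv2.resize(im,(792,288),interpolation=cv2.INTER_CUBIC))
im=cv2.imread('pics/scene1.png')[170:350,140:560]; cv2.imwrite('pics/scenec.png',cv2.resize(im,(798,342),interpolation=cv2.INTER_CUBIC))
E
```

```text
clock: 23.05
ee_pos: [0.409, 0.3352, 0.2304]
ee_rot: [-0.001, 1.0, -0.001, 0.001]
force: [1.7, -0.2, -1.5]
grip_width: 0.0858
grip_force: 0.0
clock: 23.72
ee_pos: [0.4081, 0.58, 0.2347]
ee_rot: [0.0, 1.0, 0.002, -0.0]
force: [-0.2, -0.9, -0.4]
grip_width: 0.085
grip_force: 0.0
top tin 0.92 [0.66028627 0.10409911] 0.9277692077650824
top tin 0.67 [0.40960675 0.26715349] 1.5517338867532289
top offcut 0.65 [0.61118869 0.25762204] 0.9552415278927947
scene tin 0.65 [0.65537542 0.10702023] 0.9099414020619768
scene offcut 0.7 [0.60756508 0.26290332] 1.0293768803314336
```

View pics/topc.png

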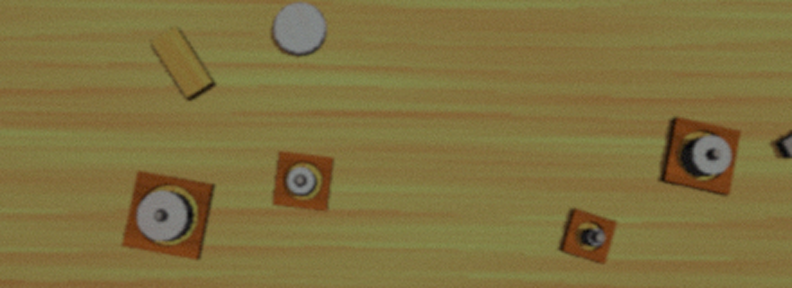

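View pics/scenec.png

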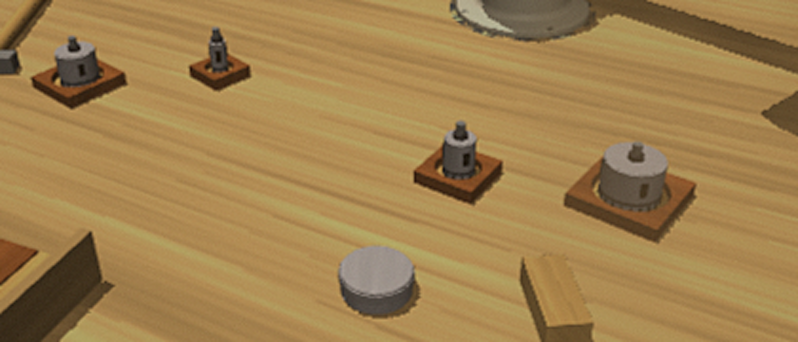

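Both crops show all four saws upright inside their own pockets: top crop 64 at (215,160), 35 at (181,302), 51 at (155,710), 22 at (237,592). The tin and offcut have not moved.

```bash
python3 -c "from bench import bot; print(bot.job_done())"
```

```text
the job is handed in; nothing more can be done
None
```

All four hole saws are standing teeth down in their matching holders, the tin and offcut were left where they were, and the job was handed in at about 24 s of robot time; no verdict came back.

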